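Stand the slumped fire brick back up in the brazing hearth

TASK

The loose fire brick at the back of the brazing hearth has slumped against the steel back plate: push it back up so that it stands upright on its long edge, close and square against the brick bed, and push it along by its end until it meets the tall side brick and the corner is closed. Only push it, gently because it is crumbly: do not grip it, lift it or knock it over. Leave the copper badge, the dish, the flux jar and the mug where they are.

Things in the scene. Friction and masses are not known exactly. Their poses are not given: they have to be found in the camera images.
- hearth: Brazing hearth, fixed to the bench: black steel pan 308 x 380 mm, origin at the centre of its underside on the bench top (z = 0). x points from the front rim to the back plate, y to the hearth's left, z up. Pan floor 8 mm above the bench; front rim 30 mm, side rims 38 mm high (inner faces at x = -150, y = +-186 mm).
- plate_top (a point): Middle of the inner top edge of the hearth's steel back plate, at hearth x = 150, y = 0, 68 mm above the bench. The plate is 4 mm thick and spans the full width of the pan. Between it and the bed lies a free strip of pan floor 67 mm wide.
- bed_edge (a point): Middle of the upper rear edge of the fixed brick bed, at hearth x = 83, y = 0, 40 mm above the bench. The bed (cream bricks 32 mm thick) covers hearth x = -146 to 83, y = -151 to 151 mm. The back brick belongs with its front face against the bed's rear face (x = 83).
- backbrick: The loose pale cream fire brick: 32 mm thick (its x), 230 long (its y), 114 high (its z), 0.45 to 0.7 kg, crumbly. Origin at the centre of its narrow underside; standing, its axes run like the hearth's. At the start it leans back, z tilted 0.5 rad towards hearth +x, resting on plate_top. Upright, its top is 122 mm above the bench. Sliding it along takes 2 to 5 N.
- top_edge (a point): Middle of the back brick's upper rear edge (its own x = 16, y = 0, z = 114 mm). At the start it overhangs the back plate by 22 mm, 108 mm above the bench. A light push of 1 to 2 N on it towards hearth -x turns the brick up about its rear lower edge; leaning less than about 0.27 rad it drops upright by itself.
- heel (a point): Middle of the back brick's rear lower edge (its own x = 16, y = 0, z = 0 mm), standing on the pan floor 8 mm above the bench, at hearth x = 117 mm at the start. Once upright its rear face is at hearth x = 117 mm, or 115 mm when it touches the bed.
- sidebrick: Tall side brick, fixed along the left or right side of the pan (it varies): 230 mm along its x by 32 mm along its y by 114 mm high, axes parallel to the hearth's, origin at the centre of its underside on the pan floor, at hearth x = 33 mm, y = +167 or -167 mm. The back brick's end, 20 to 52 mm away at the start, is to meet its inner face, 16 mm from its origin.
- kerb: Low kerb brick, fixed along the other side of the pan: 230 mm along its x by 32 by 32 mm high (top 40 mm above the bench), origin at the centre of its underside, at hearth x = 33 mm, y = -167 or +167 mm.
- badge: Oval copper badge, 46 x 38 x 5 mm, lying on the brick bed; origin at the centre of its underside. To be left alone.
- dish: Shallow white dish with filler chips, 92 mm across, 14 mm high, on the bench behind the hearth; origin at the centre of its underside. To be left alone.
- flux_jar: White flux jar with a red label, 86 mm across, 125 mm high, on the bench beside the hearth; origin at the centre of its underside. To be left alone.
- mug: Yellow mug, 80 mm across, 98 mm high, handle at its +y, on the bench beside the hearth; origin at the centre of its underside. To be left alone.
Things that resemble listed ones, but are neither listed nor needed, are in the scene too. Leave any purple or red look-alike of the backbrick alone.

How it is judged (in metres and radians):
At the end, for the whole second after the job is handed in: The back brick stands still and upright on the pan floor (within 2 degrees), square to the bed (within 2.3 degrees), its front face within 6 mm of the bed and its end within 5 mm of the tall side brick (angle between backbrick's own z axis and vertical below 0.035 rad and angle between the y axis of backbrick and the y axis of hearth, either way round below 0.04 rad and x of backbrick in the frame of hearth between 0.0962 and 0.1052 m and y of backbrick in the frame of sidebrick between -0.136 and 0.136 m and height (world z) of backbrick between 0.005 and 0.012 m and linear speed of backbrick below 0.01 m/s); the robot touches nothing.
It fails at once if the back brick is lifted off the pan floor or toppled forward (its rear lower edge more than 12 mm above the floor) (height (world z) of heel above 0.02 m).
It fails at once if the back brick is pinched: fingers press its front and rear faces at once with more than 2 N (contact force between the fingers and backbrick_c1 above 2 N and contact force between the fingers and backbrick_c2 above 2 N).
It fails at once if the crumbly back brick is pushed with more than 40 N (contact force between the arm and backbrick above 40 N).
It fails at once if the copper badge is shifted more than 10 mm (distance of badge from where it was at the start of the episode above 0.01 m).
It fails at once if the dish, flux jar or mug is shifted more than 15 mm (distance of any of dish, flux_jar, mug from where it was at the start of the episode above 0.015 m).
It also fails if it takes over 45 s, if anything falls off the work surface, if the arm or the gripper's body presses on something with over 40 N, if the wrist force passes 120 N, or if a joint passes its speed limit or range.

ROBOT

A 6-joint arm with a two-finger parallel gripper is mounted at the origin on the work surface. World frame = base frame: x ahead of the robot, y to its left, z up, the work surface at z = 0. Lengths are in mm, angles in rad, forces in N, time in s.
With the tool pointing down it reaches from about 300 to 775 mm from the base axis. Payload 14.6 kg.
Tool frame: the origin (TCP) lies between the finger pads; the fingertips stand manip.nose_length ahead of it and the grasp point (between the pads) lies 11 mm behind it (manip.nose_length is the distance from the TCP to the fingertips, in mm); z points along the fingers, y is the line along which they close (so a half turn about z gives the same grasp; the last joint's range is limited). The gripper opens to 94 mm and grips with 3 to 60 N. Pads are 16 mm wide; open, the fingers measure 119 mm over their backs; the gripper's body (75 mm by 177 mm) begins 78 mm behind the grasp point.
Start: joints at [1.095, 0.3, 1.521, -0, 1.321, -0.067], TCP at [218.626, 504.67, 213.446] pointing down, gripper open.
Joint ranges: [-3.03, 3.03], [-0.79, 2.21], [0.23, 2.52], [-1.04, 4.18], [0, 3.07], [-2.55, 2.55]. Speed limits (rad/s): [2.22, 2.22, 2.57, 3.14, 3.14, 3.14].

INTERFACE

Orientations are given as [roll, pitch, yaw] about the fixed x, y, z axes, in that order (R = Rz(yaw) Ry(pitch) Rx(roll)).
In Python, from cell import manip, cams, job gives the robot as it stands.
- The arm moves only by the tool jog_arm, never from a script. Its argument "commands" is a list of rows, each an object of numbers: "dx", "dy", "dz": the shift along the tool's x, y, z each as a share of 40 mm, from -1 to 1; "ax", "ay", "az": the turn, a rotation vector about the tool's x, y, z each as a share of 10 degrees, from -1 to 1; "gripper": the closure, from 0 (fully open) to 1 (shut). A call has 1 to 10 rows; each row shifts and turns the commanded pose from where the row before left it, along the tool's axes as they then stand; what a row does not reach is not made up. A row lasts 1/8 s, in which the tool goes at most 62.5 mm and 10.7 degrees, less where a joint would pass 70% of its speed; a pose out of reach is approached as far as the arm can. A call with a number of a shift or a turn outside -1 to 1 is refused whole. A call with a gripper value outside its range is refused whole. The fingers move at their own pace and stop on an object; "squeeze" is the grip in N (left out, the last holds). Time passes only in rows, so rows that do not move let the fingers close. It gives the time, the measured TCP pose, the force, the opening and the grip force at its end, in the units of the state.
- manip.read_state(): the state, without advancing time (a new reading comes with each control period).
- cams.camera(name): name is "scene" or "top" or "wrist"; returns a dict with "image" (480x640x3 uint8, red, green, blue), "fx", "fy", "cx", "cy" (pixels), "dist_coeffs" ([k1, k2, p1, p2, k3] as OpenCV has them; the pictures are not rectified), "world_to_cam" (4x4, takes a point from world to camera coordinates). Camera axes: x right, y down, z forward; pixel columns grow to the right and rows downward; lengths in mm; the calibration is good to about 2 mm. A picture is of the moment at which its call begins. There is no depth.
- job.sign_off(): hands the job in; it is judged then, once.
The state is a dict: "clock": time; "joints": joint angles; "qd": joint speeds; "effort": joint torques, N m; "eef_pos": TCP position; "eef_rot": TCP orientation; "wrist_force": force on the tool from outside, world axes, zero at the start; "moment": the same for the moment, N m; "finger_gap": finger opening in mm; "finger_force": force on a finger pad.
Only numpy, scipy, OpenCV 4.12 (cv2) and the standard library are available. Lean on these libraries where they do the work, as an engineer would, in place of code of your own. Each camera call takes 0.05 s, during which the arm holds its last target. There are 200 camera calls.

## Working session

There is one attempt and no reset: what is moved stays moved. The work goes in short steps, Python scripts to look and compute and a tool call to move; the robot and the scene stay as the last step left them, time stands still between calls to the robot, and variables do not carry over. Pictures are saved under pics/ and viewed, at most 10 in all, crops included, and the job is handed in when it is done.

Besides the shell and the picture viewer there is one more tool, called after "Call:" by a JSON object that holds its "method" and its "body". jog_arm: Moves the arm, as the interface text tells. Shift numbers are shares of 40 mm and turn numbers shares of 10 degrees, none past 1 either way. Its arguments: {"type":"object","properties":{"commands":{"type":"array"},"squeeze":{"type":"number"}},"required":["commands"]}

```bash
ls; mkdir -p pics
python3 - <<'E'
from cell import manip, cams, job
import cv2
print(manip.nose_length, manip.read_state())
for n in ("scene","top"):
    c=cams.camera(n); cv2.imwrite(f"pics/{n}0.png",c["image"][:,:,::-1]); print(n,c["fx"],c["cx"],c["cy"],c["dist_coeffs"],c["world_to_cam"])
E
```

```text
pics
8.0 {'clock': 0.0, 'joints': array([ 1.09539992e+00,  3.00480791e-01,  1.52156211e+00, -3.40674252e-05,
        1.32070768e+00, -6.66106436e-02]), 'qd': array([-0.00041123,  0.00025394, -0.00040874, -0.00146583,  0.0004554 ,
        0.00019322]), 'effort': array([-2.25498243e-04, -5.31809199e+01, -3.52744675e+01,  7.08105974e-02,
        2.44509632e-02, -8.13506813e-05]), 'eef_pos': array([218.52441449, 504.45367017, 212.88903519]), 'eef_rot': array([-3.14043510e+00, -4.41487743e-05,  2.73281532e+00]), 'wrist_force': array([ 0.40473918, -1.13920628, -0.64688788]), 'moment': array([-0.04689083,  0.00821165,  0.00580039]), 'finger_force': 0.0, 'finger_gap': 94.31600238820987}
scene 450.57820046802215 317.7020347844361 239.89572892564993 [0.0013924 0.        0.        0.        0.       ] [[ 6.00497547e-01  7.99497831e-01 -1.43497024e-02 -3.64163669e+02]
 [ 6.91745443e-01 -5.28400019e-01 -4.92221151e-01 -2.48114216e+02]
 [-4.01112126e-01  2.85651253e-01 -8.70351897e-01  1.35647350e+03]
 [ 0.00000000e+00  0.00000000e+00  0.00000000e+00  1.00000000e+00]]
top 575.7926691916556 327.56309328069136 237.96481234620123 [0.06214471 0.         0.         0.         0.        ] [[-3.73934260e-03 -9.99976285e-01 -5.78339081e-03  9.35474275e+01]
 [-9.94578742e-01  4.32004664e-03 -1.03896408e-01  5.16355781e+02]
 [ 1.03918929e-01  5.36353329e-03 -9.94571309e-01  1.90499789e+03]
 [ 0.00000000e+00  0.00000000e+00  0.00000000e+00  1.00000000e+00]]
```

View pics/scene0.png

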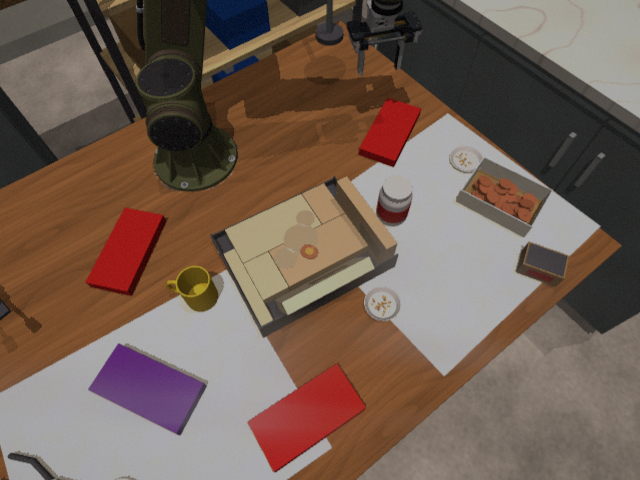

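View pics/top0.png

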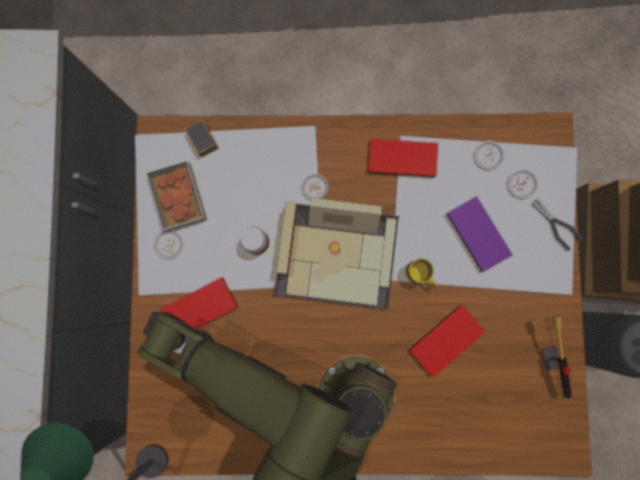

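The scene view shows the hearth at about (305,255). The tall side brick is on the jar side (≈(365,220)), and the loose cream brick leans at the back (≈(328,285)). In the top view the back brick is at (345,215), the side brick at (286,245) and the kerb at (388,245). The red and purple bricks lie on the bench and are look-alikes, so I'll leave them. I'll confirm in an enlarged crop.

Run:
```python
import cv2,numpy as np
t=cv2.imread("pics/top0.png")[185:315,260:410]; s=cv2.imread("pics/scene0.png")[170:340,200:410]
cv2.imwrite("pics/tc.png",cv2.resize(t,None,fx=4.6,fy=4.6,interpolation=cv2.INTER_CUBIC))
cv2.imwrite("pics/sc.png",cv2.resize(s,None,fx=3.5,fy=3.5,interpolation=cv2.INTER_CUBIC))
```

```text
(no output)
```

View pics/tc.png

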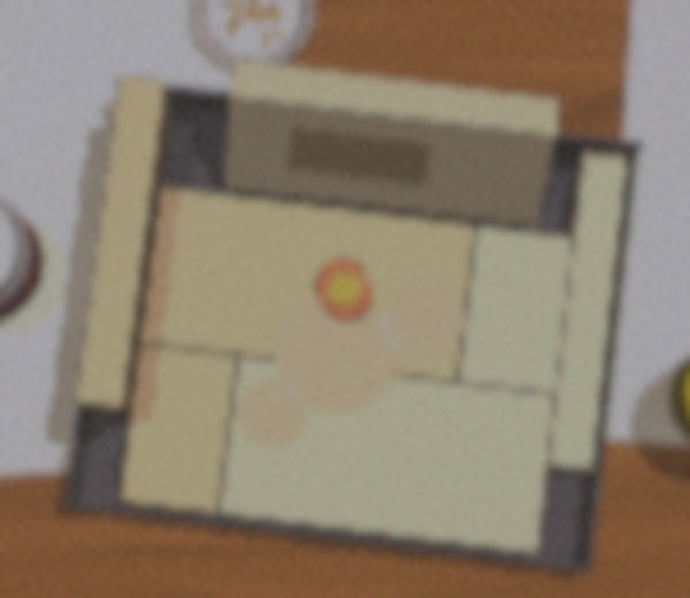

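View pics/sc.png

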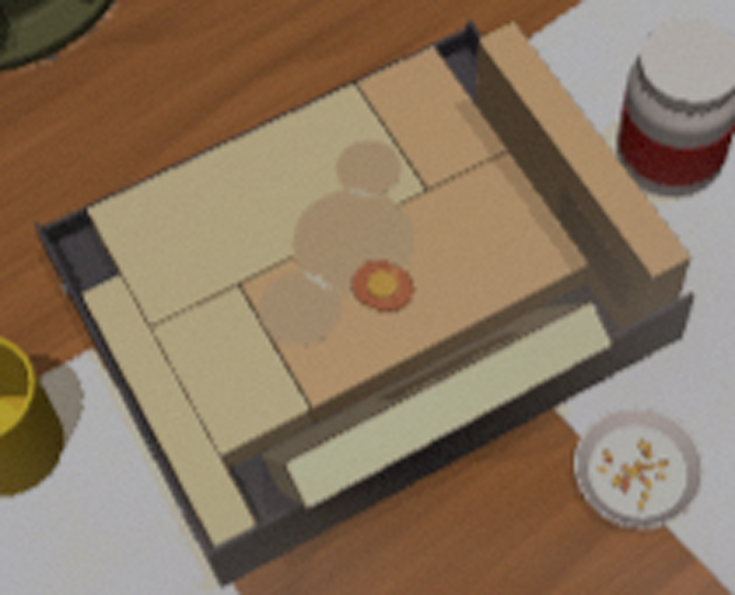

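The crops confirm it: the cream brick's top face, corners (285,465), (308,507), (610,345) and (595,305) in the scene crop, leans on the plate inside the pan. It is the only cream loose brick at the back. The side brick is on hearth +y. Next I fit the poses from both views.

```bash
cat > h.py <<'E'
from cell import manip, cams, job
import cv2, numpy as np
from scipy.optimize import least_squares
def calib(n):
    c=cams.camera(n); K=np.array([[c["fx"],0,c["cx"]],[0,c["fy"],c["cy"]],[0,0,1.]])
    return K,np.array(c["dist_coeffs"],float),np.array(c["world_to_cam"]),c["image"]
def proj(c,P):
    return cv2.projectPoints(np.asarray(P,float).reshape(-1,1,3),cv2.Rodrigues(c[2][:3,:3])[0],c[2][:3,3],c[0],c[1])[0][:,0]
def ray(c,uv,z):
    p=cv2.undistortPoints(np.array([[uv]],float),c[0],c[1])[0,0]; R=c[2][:3,:3]; o=-R.T@c[2][:3,3]; d=R.T@[*p,1]
    return o+d*(z-o[2])/d[2]
def H(h,P):
    P=np.asarray(P,float).reshape(-1,3); c,s=np.cos(h[2]),np.sin(h[2])
    return np.c_[h[0]+c*P[:,0]-s*P[:,1],h[1]+s*P[:,0]+c*P[:,1],P[:,2]]
E
python3 - <<'E'
from h import *
T,S=calib("top"),calib("scene")
ft=lambda a:(np.array(a,float)+.5)/4.6-.5+[260,185]
fs=lambda a:(np.array(a,float)+.5)/3.5-.5+[200,170]
top={(83,151,40):(160,188),(-146,-151,40):(542,552),(-146,151,40):(122,500),(148,183,122):(120,78),(148,151,122):(163,88),(-82,183,122):(78,403),(148,-183,40):(628,155),(-82,-183,40):(590,470),(-82,-151,40):(552,467)}
sc={(-146,-151,40):(88,208),(83,151,40):(585,265),(83,-151,40):(232,455),(148,183,122):(690,260),(148,151,122):(652,277),(-82,183,122):(515,22),(-82,151,122):(480,38),(148,-151,40):(255,527),(148,-183,40):(222,543),(-82,-183,40):(85,290)}
bt=[((171.65,1,108),(238,63)),((171.65,-1,108),(558,97)),((143.6,1,123.4),(228,100)),((143.6,-1,123.4),(555,137))]
bs=[((171.65,1,108),(610,345)),((171.65,-1,108),(308,507)),((143.6,1,123.4),(595,305)),((143.6,-1,123.4),(285,465))]
def res(h):
    b=lambda L:[(p[0],h[3]+115*p[1],p[2]) for p,_ in L]
    return np.r_[(proj(T,H(h,list(top)+b(bt)))-ft(list(top.values())+[q for _,q in bt])).ravel(),(proj(S,H(h,list(sc)+b(bs)))-fs(list(sc.values())+[q for _,q in bs])).ravel()]
r=least_squares(res,[450,50,-.12,0],loss='soft_l1',x_scale=[10,10,.1,10])
print(r.x); print(np.round(r.fun.reshape(-1,2),1).tolist())
h=r.x; np.save("hearth.npy",h)
w=lambda p:np.round(H(h,p)[0])
def inv(p): c,s=np.cos(h[2]),np.sin(h[2]); d=p[:2]-h[:2]; return np.round([c*d[0]+s*d[1],-s*d[0]+c*d[1]])
print("dish hearth",inv(ray(T,(315,186),14)),"jar",inv(ray(T,(254,239),125)),"mug",inv(ray(T,(420,270),98)))
print("tool now in hearth",inv(manip.read_state()["eef_pos"]))
E
```

```text
[ 4.55934085e+02  6.14501319e+01 -1.28419797e-01 -9.50241454e+00]
[[0.4, 0.1], [-0.6, 0.8], [-0.4, 0.6], [0.3, -0.4], [0.8, -1.3], [-0.1, 0.1], [0.3, 0.3], [0.8, 0.4], [-0.6, -0.1], [-0.3, -0.6], [0.7, 0.6], [0.6, -0.9], [0.8, -0.2], [-0.3, -0.3], [1.8, -0.8], [-3.1, -0.2], [1.1, -1.2], [0.6, -0.1], [0.3, -0.6], [-0.4, -0.2], [2.5, 1.7], [-0.3, 3.7], [-0.9, 0.3], [1.3, -0.3], [-0.1, 0.3], [-0.4, -1.2], [0.1, -0.6]]
dish hearth [229. 102.] jar [ 14. 268.] mug [ -17. -271.]
tool now in hearth [-292.  409.]
```

Call:
{"method": "jog_arm", "body": {"commands": [{"az":-0.8,"gripper":1},{"az":-0.8,"gripper":1},{"dx":-1,"dy":-0.8,"gripper":1},{"dx":-1,"dy":-0.8,"gripper":1},{"dx":-1,"dy":-0.8,"gripper":1},{"dx":-1,"dy":-0.8,"gripper":1},{"dx":-1,"dy":-0.8,"gripper":1},{"dx":-1,"dy":-0.8,"gripper":1},{"dx":-1,"dy":-0.8,"gripper":1},{"gripper":1}], "squeeze": 10}}

```text
schema error: expected keys dx, dy, dz, ax, ay, az, gripper
```

```bash
cat >> h.py <<'E'
def where():
    h=np.load("hearth.npy"); s=manip.read_state(); d=s["eef_pos"]; c,q=np.cos(h[2]),np.sin(h[2])
    f=s["wrist_force"]; r=lambda v:np.round([c*v[0]+q*v[1],-q*v[0]+c*v[1],v[2]],1)
    print("hearth pos",r(d-[h[0],h[1],0]),"force",r(f),"rot",np.round(s["eef_rot"],3),"gap",round(s["finger_gap"],1),"t",round(s["clock"],2))
E
python3 -c "from h import *; where()"
```

```text
hearth pos [-292.2  409.   213.1] force [ 0.1  0.1 -0.4] rot [-3.141 -0.     2.733] gap 94.2 t 0.2
```

All keys are required in each row.

Call:
{"method": "jog_arm", "body": {"commands": [{"dx":0,"dy":0,"dz":0,"ax":0,"ay":0,"az":-0.8,"gripper":1},{"dx":0,"dy":0,"dz":0,"ax":0,"ay":0,"az":-0.8,"gripper":1},{"dx":-1,"dy":-0.8,"dz":0,"ax":0,"ay":0,"az":0,"gripper":1},{"dx":-1,"dy":-0.8,"dz":0,"ax":0,"ay":0,"az":0,"gripper":1},{"dx":-1,"dy":-0.8,"dz":0,"ax":0,"ay":0,"az":0,"gripper":1},{"dx":-1,"dy":-0.8,"dz":0,"ax":0,"ay":0,"az":0,"gripper":1},{"dx":-1,"dy":-0.8,"dz":0,"ax":0,"ay":0,"az":0,"gripper":1},{"dx":-1,"dy":-0.8,"dz":0,"ax":0,"ay":0,"az":0,"gripper":1},{"dx":-1,"dy":-0.8,"dz":0,"ax":0,"ay":0,"az":0,"gripper":1},{"dx":0,"dy":0,"dz":0,"ax":0,"ay":0,"az":0,"gripper":1}], "squeeze": 10}}

```text
clock: 1.45
eef_pos: [468.9, 244.2, 213.1]
eef_rot: [-3.141, -0.0, 3.008]
wrist_force: [-0.7, 0.8, -0.7]
finger_gap: 0.4
finger_force: 0.0
```

```bash
python3 -c "from h import *; where()"
```

```text
hearth pos [-10.6 182.9 213.1] force [-0.8  0.7 -0.7] rot [-3.141 -0.     3.008] gap 0.4 t 1.45
```

Call:
{"method": "jog_arm", "body": {"commands": [{"dx":-0.92,"dy":-0.8,"dz":0,"ax":0,"ay":0,"az":-0.03,"gripper":1},{"dx":-0.92,"dy":-0.8,"dz":0,"ax":0,"ay":0,"az":0,"gripper":1},{"dx":-0.92,"dy":-0.8,"dz":0,"ax":0,"ay":0,"az":0,"gripper":1},{"dx":-0.92,"dy":-0.8,"dz":0,"ax":0,"ay":0,"az":0,"gripper":1},{"dx":-0.92,"dy":-0.8,"dz":0,"ax":0,"ay":0,"az":0,"gripper":1},{"dx":-0.92,"dy":-0.8,"dz":0,"ax":0,"ay":0,"az":0,"gripper":1},{"dx":0,"dy":0,"dz":0.5,"ax":0,"ay":0,"az":0,"gripper":1},{"dx":0,"dy":0,"dz":0.5,"ax":0,"ay":0,"az":0,"gripper":1},{"dx":0,"dy":0,"dz":0,"ax":0,"ay":0,"az":0,"gripper":1}]}}

```text
clock: 2.58
eef_pos: [661.6, 29.3, 171.9]
eef_rot: [-3.141, -0.003, 3.018]
wrist_force: [0.1, 0.3, 0.9]
finger_gap: 0.8
finger_force: 0.0
```

Run:
```python
from h import *
where(); i=cams.camera("scene")["image"][150:350,190:430,::-1]; j=cams.camera("wrist")["image"][:,:,::-1]
a=cv2.resize(i,(480,400)); b=cv2.resize(j,(320,240))
o=np.zeros((400,800,3),np.uint8); o[:,:480]=a; o[:240,480:]=b; cv2.imwrite("pics/a1.png",o)
```

```text
hearth pos [208.1  -5.6 171.9] force [0.1 0.4 0.9] rot [-3.141e+00 -3.000e-03  3.018e+00] gap 0.8 t 2.58
```

View pics/a1.png

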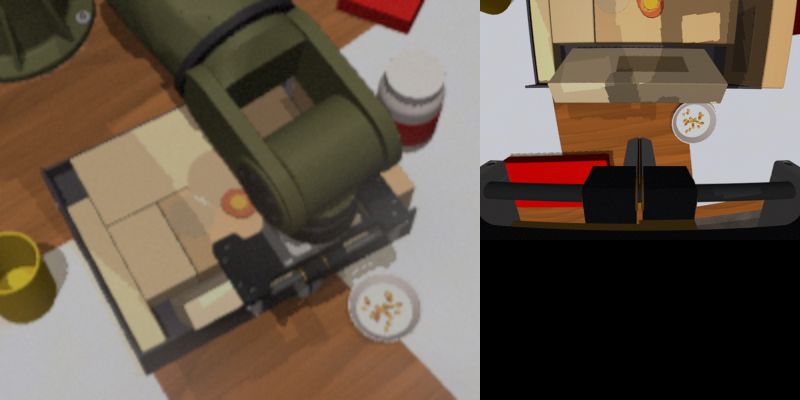

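The closed fingers are behind the brick's upper rear edge, with clear bench below them and the dish off to the side. I'll descend and approach slowly.

Call:
{"method": "jog_arm", "body": {"commands": [{"dx":0,"dy":-0.1,"dz":0.95,"ax":0,"ay":0,"az":0,"gripper":1},{"dx":0,"dy":0,"dz":0.95,"ax":0,"ay":0,"az":0,"gripper":1},{"dx":0.2,"dy":0,"dz":0,"ax":0,"ay":0,"az":0,"gripper":1},{"dx":0.2,"dy":0,"dz":0,"ax":0,"ay":0,"az":0,"gripper":1},{"dx":0.1,"dy":0,"dz":0,"ax":0,"ay":0,"az":0,"gripper":1},{"dx":0.1,"dy":0,"dz":0,"ax":0,"ay":0,"az":0,"gripper":1},{"dx":0,"dy":0,"dz":0,"ax":0,"ay":0,"az":0,"gripper":1}]}}

```text
clock: 3.55
eef_pos: [638.2, 27.3, 98.1]
eef_rot: [3.142, 0.001, 3.017]
wrist_force: [-0.2, -0.0, -0.9]
finger_gap: 0.6
finger_force: 0.0
```

```bash
python3 -c "from h import *; where()"
```

```text
hearth pos [185.1 -10.5  98.1] force [-0.2 -0.  -0.9] rot [3.142e+00 1.000e-03 3.017e+00] gap 0.6 t 3.55
```

Call:
{"method": "jog_arm", "body": {"commands": [{"dx":0.1,"dy":0,"dz":0,"ax":0,"ay":0,"az":0,"gripper":1},{"dx":0.1,"dy":0,"dz":0,"ax":0,"ay":0,"az":0,"gripper":1},{"dx":0.1,"dy":0,"dz":0,"ax":0,"ay":0,"az":0,"gripper":1},{"dx":0.1,"dy":0,"dz":0,"ax":0,"ay":0,"az":0,"gripper":1},{"dx":0,"dy":0,"dz":0,"ax":0,"ay":0,"az":0,"gripper":1}]}}

```text
clock: 4.18
eef_pos: [622.0, 29.4, 97.4]
eef_rot: [-3.142, -0.0, 3.017]
wrist_force: [0.7, 0.0, -0.4]
finger_gap: 0.1
finger_force: 0.1
```

Run:
```python
from h import *
where(); j=cams.camera("wrist")["image"][:,:,::-1]; cv2.imwrite("pics/a2.png",j[:340])
```

```text
hearth pos [168.8 -10.6  97.4] force [ 0.7  0.1 -0.4] rot [-3.142 -0.     3.017] gap 0.1 t 4.17
```

View pics/a2.png

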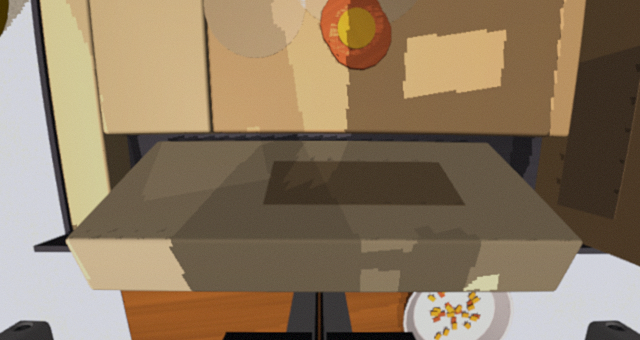

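The fingers (column ~318) sit on the middle of the brick's rear top edge, and the brick is turning squarely. I'll keep pushing.

Call:
{"method": "jog_arm", "body": {"commands": [{"dx":0.08,"dy":0,"dz":0,"ax":0,"ay":0,"az":0,"gripper":1},{"dx":0.08,"dy":0,"dz":0,"ax":0,"ay":0,"az":0,"gripper":1},{"dx":0.08,"dy":0,"dz":0,"ax":0,"ay":0,"az":0,"gripper":1},{"dx":0.08,"dy":0,"dz":0,"ax":0,"ay":0,"az":0,"gripper":1},{"dx":0.08,"dy":0,"dz":0,"ax":0,"ay":0,"az":0,"gripper":1},{"dx":0.08,"dy":0,"dz":0,"ax":0,"ay":0,"az":0,"gripper":1},{"dx":0,"dy":0,"dz":0,"ax":0,"ay":0,"az":0,"gripper":1},{"dx":0,"dy":0,"dz":0,"ax":0,"ay":0,"az":0,"gripper":1}]}}

```text
clock: 5.22
eef_pos: [603.3, 31.7, 97.5]
eef_rot: [-3.142, 0.0, 3.017]
wrist_force: [-0.8, 0.2, -0.3]
finger_gap: 0.6
finger_force: 0.0
```

Run:
```python
from h import *
where(); j=cams.camera("wrist")["image"][:,:,::-1]; cv2.imwrite("pics/a3.png",j[:340])
```

```text
hearth pos [149.9 -10.7  97.5] force [-0.8  0.1 -0.3] rot [-3.142  0.     3.017] gap 0.6 t 5.22
```

View pics/a3.png

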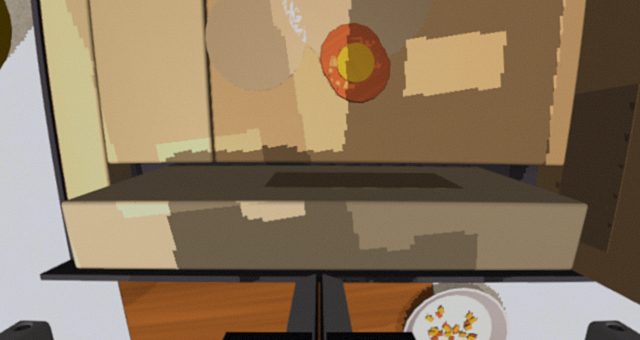

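```bash
cat >> h.py <<'E'
def brick(h,xh,yb,yaw,lean):
    # corners TRL,TRR,TFL,TFR in world; heel at xh
    c,s=np.cos(lean),np.sin(lean); P=[]
    for x,z in ((0,114),(-32,114)):
        for y in (115,-115):
            X=c*x+s*z; Z=8+c*z-s*x; P.append((xh-16+(X+16)*np.cos(yaw)-y*np.sin(yaw),yb+(X+16)*np.sin(yaw)+y*np.cos(yaw),Z))
    return H(h,P)
E
python3 - <<'E'
from h import *
h=np.load("hearth.npy"); W=calib("wrist")
for l in (0,.1,.2,.25): print(l,np.round(proj(W,brick(h,117,-9.5,0,l))).tolist())
print(np.round(proj(W,H(h,[(83,100,40),(83,-100,40),(150,186,68),(150,-186,68)]))))
E
```

```text
0 [[573.0, 252.0], [65.0, 250.0], [587.0, 181.0], [52.0, 179.0]]
0.1 [[567.0, 275.0], [71.0, 273.0], [586.0, 209.0], [53.0, 207.0]]
0.2 [[560.0, 296.0], [78.0, 294.0], [583.0, 236.0], [56.0, 234.0]]
0.25 [[557.0, 306.0], [82.0, 304.0], [581.0, 249.0], [58.0, 247.0]]
[[488. 164.]
 [179. 163.]
 [622. 276.]
 [ 42. 274.]]
```

The brick has come up clear of the fingers: top-face corners (62,202), (587,204), (575,270), (75,268), either nearly upright or still settling. I'll let it settle and measure.

Call:
{"method": "jog_arm", "body": {"commands": [{"dx":0,"dy":0,"dz":0,"ax":0,"ay":0,"az":0,"gripper":1},{"dx":0,"dy":0,"dz":0,"ax":0,"ay":0,"az":0,"gripper":1},{"dx":0,"dy":0,"dz":0,"ax":0,"ay":0,"az":0,"gripper":1}]}}

```text
clock: 5.7
eef_pos: [603.2, 31.7, 97.4]
eef_rot: [-3.142, -0.0, 3.017]
wrist_force: [-1.1, -0.5, -0.1]
finger_gap: 0.8
finger_force: 0.0
```

Run:
```python
from h import *
where(); h=np.load("hearth.npy"); W=calib("wrist"); j=W[3][:,:,::-1].copy()
g=cv2.cvtColor(j,cv2.COLOR_BGR2GRAY).astype(float)
for cols in ((100,160),(480,560)):
    p=g[140:290,cols[0]:cols[1]].mean(1); d=np.abs(np.gradient(p)); k=[140+i for i in range(1,149) if d[i]>4 and d[i]>=d[i-1] and d[i]>d[i+1]]; print(cols,k)
T=calib("top"); S=calib("scene")
o=np.zeros((600,800,3),np.uint8); o[:340,:640]=j[:340]
o[340:600,:400]=cv2.resize(T[3][190:255,290:390,::-1],(400,260),interpolation=cv2.INTER_CUBIC)
o[340:600,400:]=cv2.resize(S[3][235:335,250:404,::-1],(400,260),interpolation=cv2.INTER_CUBIC)
cv2.imwrite("pics/a4.png",o)
```

```text
hearth pos [149.9 -10.6  97.4] force [-1.1 -0.6 -0.1] rot [-3.142 -0.     3.017] gap 0.8 t 5.7
(100, 160) [163, 178, 185, 255, 275, 281]
(480, 560) [164, 187, 257, 276, 282]
```

View pics/a4.png

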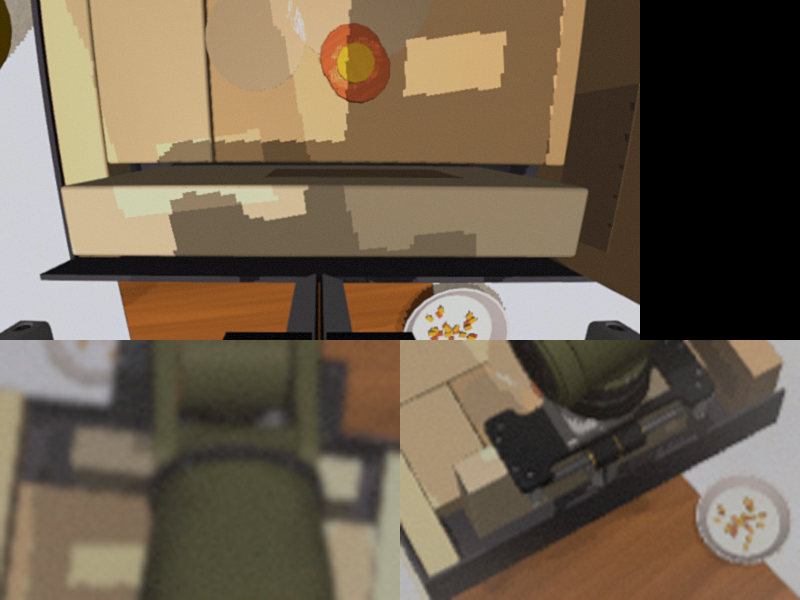

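The brick is now upright and square (rear top edge rows 255–257, front rows 185–187), with its heel at about x = 119. The next move goes up, over and round to its free end at −y.

Call:
{"method": "jog_arm", "body": {"commands": [{"dx":-0.1,"dy":0,"dz":-0.7,"ax":0,"ay":0,"az":0,"gripper":1},{"dx":0,"dy":0,"dz":-0.8,"ax":0,"ay":0,"az":0,"gripper":1},{"dx":0.3,"dy":-0.9,"dz":0,"ax":0,"ay":0,"az":0,"gripper":1},{"dx":0.3,"dy":-0.9,"dz":0,"ax":0,"ay":0,"az":0,"gripper":1},{"dx":0.3,"dy":-0.9,"dz":0,"ax":0,"ay":0,"az":0,"gripper":1},{"dx":0.3,"dy":-0.9,"dz":0,"ax":0,"ay":0,"az":0,"gripper":1},{"dx":0,"dy":0,"dz":0,"ax":0,"ay":0,"az":0,"gripper":1}]}}

```text
clock: 6.72
eef_pos: [541.0, -107.4, 157.6]
eef_rot: [-3.141, 0.0, 3.015]
wrist_force: [0.6, -0.4, -0.2]
finger_gap: 0.6
finger_force: 0.0
```

```bash
python3 -c "from h import *; where()"
```

```text
hearth pos [ 106.  -156.6  157.6] force [ 0.7 -0.3 -0.2] rot [-3.141  0.     3.015] gap 0.6 t 6.72
```

Call:
{"method": "jog_arm", "body": {"commands": [{"dx":0.08,"dy":0,"dz":0.9,"ax":0,"ay":0,"az":0,"gripper":1},{"dx":0,"dy":0,"dz":0.9,"ax":0,"ay":0,"az":0,"gripper":1},{"dx":0,"dy":0,"dz":0.4,"ax":0,"ay":0,"az":0,"gripper":1},{"dx":0,"dy":0.15,"dz":0,"ax":0,"ay":0,"az":0,"gripper":1},{"dx":0,"dy":0.15,"dz":0,"ax":0,"ay":0,"az":0,"gripper":1},{"dx":0,"dy":0.1,"dz":0,"ax":0,"ay":0,"az":0,"gripper":1},{"dx":0,"dy":0.1,"dz":0,"ax":0,"ay":0,"az":0,"gripper":1},{"dx":0,"dy":0.1,"dz":0,"ax":0,"ay":0,"az":0,"gripper":1}]}}

```text
clock: 7.72
eef_pos: [542.0, -81.9, 70.2]
eef_rot: [-3.141, 0.002, 3.017]
wrist_force: [-0.4, -6.8, 3.8]
finger_gap: 0.8
finger_force: 3.0
```

Run:
```python
from h import *
where(); h=np.load("hearth.npy"); W=calib("wrist"); cv2.imwrite("pics/a5.png",W[3][:,:,::-1])
print(np.round(proj(W,brick(h,119,-9.5,0,0))).tolist())
```

```text
hearth pos [ 103.7 -131.2   70.2] force [ 0.5 -6.8  3.8] rot [-3.141e+00  2.000e-03  3.017e+00] gap 0.8 t 7.72
[[801.0, 363.0], [333.0, 386.0], [823.0, 302.0], [334.0, 315.0]]
```

View pics/a5.png

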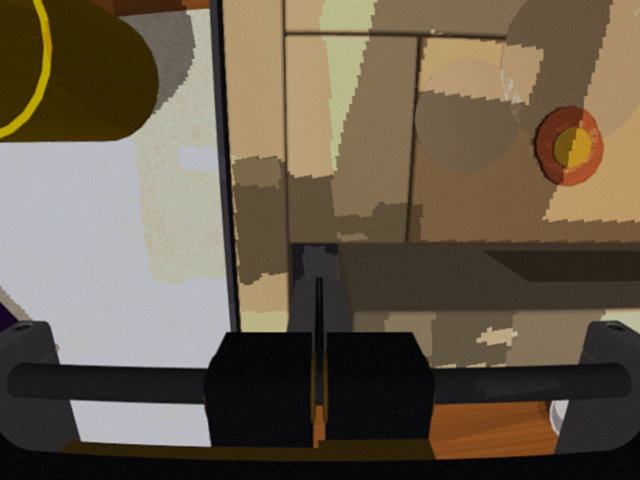

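The fingers (columns 290–350, row ~300) bear on the brick's end, clear of the kerb and the mug. I'll push along slowly.

Call:
{"method": "jog_arm", "body": {"commands": [{"dx":0,"dy":0.1,"dz":0,"ax":0,"ay":0,"az":0,"gripper":1},{"dx":0,"dy":0.1,"dz":0,"ax":0,"ay":0,"az":0,"gripper":1},{"dx":0,"dy":0.1,"dz":0,"ax":0,"ay":0,"az":0,"gripper":1},{"dx":0,"dy":0.1,"dz":0,"ax":0,"ay":0,"az":0,"gripper":1}]}}

```text
clock: 8.28
eef_pos: [543.9, -66.2, 70.2]
eef_rot: [-3.141, 0.001, 3.017]
wrist_force: [-0.5, -5.5, 4.7]
finger_gap: 0.5
finger_force: 3.3
```

```bash
python3 -c "from h import *; where()"
```

```text
hearth pos [ 103.6 -115.4   70.2] force [ 0.2 -5.5  4.7] rot [-3.141e+00  1.000e-03  3.017e+00] gap 0.5 t 8.28
```

Call:
{"method": "jog_arm", "body": {"commands": [{"dx":0,"dy":0.1,"dz":0,"ax":0,"ay":0,"az":0,"gripper":1},{"dx":0,"dy":0.1,"dz":0,"ax":0,"ay":0,"az":0,"gripper":1},{"dx":0,"dy":0.1,"dz":0,"ax":0,"ay":0,"az":0,"gripper":1},{"dx":0,"dy":0.1,"dz":0,"ax":0,"ay":0,"az":0,"gripper":1}]}}

```text
clock: 8.78
eef_pos: [545.9, -50.4, 70.2]
eef_rot: [-3.141, 0.001, 3.017]
wrist_force: [-0.4, -6.5, 5.2]
finger_gap: 0.7
finger_force: 3.4
```

Run:
```python
from h import *
where(); W=calib("wrist"); cv2.imwrite("pics/a6.png",W[3][:,:,::-1])
```

```text
hearth pos [103.5 -99.4  70.2] force [ 0.4 -6.5  5.2] rot [-3.141e+00  1.000e-03  3.017e+00] gap 0.7 t 8.78
```

Call:
{"method": "jog_arm", "body": {"commands": [{"dx":0,"dy":0.05,"dz":0,"ax":0,"ay":0,"az":0,"gripper":1},{"dx":0,"dy":0.05,"dz":0,"ax":0,"ay":0,"az":0,"gripper":1}]}}

```text
clock: 9.07
eef_pos: [546.4, -46.4, 70.1]
eef_rot: [-3.141, 0.001, 3.017]
wrist_force: [-0.6, -7.3, 4.7]
finger_gap: 0.6
finger_force: 3.3
```

Call:
{"method": "jog_arm", "body": {"commands": [{"dx":0,"dy":0.05,"dz":0,"ax":0,"ay":0,"az":0,"gripper":1}]}}

```text
clock: 9.2
eef_pos: [546.6, -44.4, 70.2]
eef_rot: [-3.141, 0.001, 3.017]
wrist_force: [-0.6, -6.0, 5.0]
finger_gap: 0.2
finger_force: 3.3
```

```bash
python3 -c "from h import *; where()"
```

```text
hearth pos [103.5 -93.4  70.2] force [ 0.2 -6.   5. ] rot [-3.141e+00  1.000e-03  3.017e+00] gap 0.2 t 9.2
```

Call:
{"method": "jog_arm", "body": {"commands": [{"dx":0,"dy":0.04,"dz":0,"ax":0,"ay":0,"az":0,"gripper":1}]}}

```text
clock: 9.32
eef_pos: [546.8, -42.8, 70.2]
eef_rot: [-3.141, 0.001, 3.017]
wrist_force: [-0.3, -6.3, 5.3]
finger_gap: 0.7
finger_force: 3.4
```

Call:
{"method": "jog_arm", "body": {"commands": [{"dx":0,"dy":0.03,"dz":0,"ax":0,"ay":0,"az":0,"gripper":1}]}}

```text
clock: 9.45
eef_pos: [546.9, -41.8, 70.2]
eef_rot: [-3.14, 0.001, 3.017]
wrist_force: [-3.1, -15.9, 5.2]
finger_gap: 0.4
finger_force: 8.4
```

Call:
{"method": "jog_arm", "body": {"commands": [{"dx":0,"dy":0.03,"dz":0,"ax":0,"ay":0,"az":0,"gripper":1}]}}

```text
clock: 9.57
eef_pos: [546.9, -41.9, 70.2]
eef_rot: [-3.139, 0.001, 3.017]
wrist_force: [-5.2, -25.7, 6.4]
finger_gap: 0.6
finger_force: 12.5
```

The force has jumped to 26 N with no more travel, so the brick has met the side brick. I'll back off, rise and look.

Call:
{"method": "jog_arm", "body": {"commands": [{"dx":0,"dy":-0.2,"dz":0,"ax":0,"ay":0,"az":0,"gripper":1},{"dx":0,"dy":-0.4,"dz":0,"ax":0,"ay":0,"az":0,"gripper":1},{"dx":0,"dy":0,"dz":-0.9,"ax":0,"ay":0,"az":0,"gripper":1},{"dx":0,"dy":0,"dz":-0.9,"ax":0,"ay":0,"az":0,"gripper":1},{"dx":-0.4,"dy":0.7,"dz":-0.4,"ax":0,"ay":0,"az":0,"gripper":1},{"dx":-0.4,"dy":0.9,"dz":0,"ax":0,"ay":0,"az":0,"gripper":1},{"dx":-0.4,"dy":0.9,"dz":0,"ax":0,"ay":0,"az":0,"gripper":1},{"dx":0,"dy":0.9,"dz":0,"ax":0,"ay":0,"az":0,"gripper":1},{"dx":0,"dy":0,"dz":0,"ax":0,"ay":0,"az":0,"gripper":1}]}}

```text
clock: 10.7
eef_pos: [608.2, 66.7, 157.0]
eef_rot: [3.141, -0.001, 3.02]
wrist_force: [-0.0, -0.5, 0.1]
finger_gap: 0.7
finger_force: 0.0
```

Run:
```python
from h import *
where(); h=np.load("hearth.npy"); W=calib("wrist"); cv2.imwrite("pics/a7.png",W[3][:,:,::-1])
print(np.round(proj(W,brick(h,117,36,0,0))).tolist(),np.round(proj(W,H(h,[(83,151,40),(83,-100,40),(150,186,68),(150,-186,68),(148,151,122),(-82,151,122)]))).tolist())
```

```text
hearth pos [150.3  24.7 157. ] force [ 0.1 -0.5  0.1] rot [ 3.141e+00 -1.000e-03  3.020e+00] gap 0.7 t 10.7
[[523.0, 223.0], [147.0, 221.0], [531.0, 171.0], [141.0, 168.0]] [[473.0, 160.0], [165.0, 158.0], [521.0, 250.0], [55.0, 247.0], [515.0, 271.0], [561.0, -147.0]]
```

View pics/a7.png

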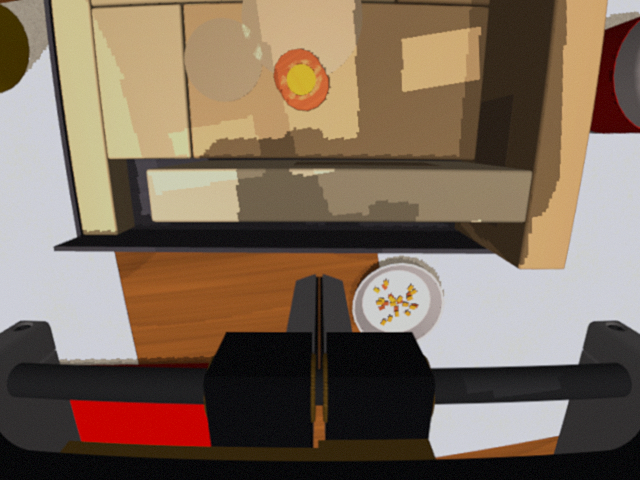

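The corner is closed: the brick's right end, column ~531, is against the side brick. The rear edge is at row ~221 and the front at ~169. I'll check the seating to sub-pixel precision.

Run:
```python
from h import *
h=np.load("hearth.npy"); g=cv2.GaussianBlur(cv2.imread("pics/a7.png"),(0,0),1).max(2).astype(float)
def edge(c0,c1,lo,hi):
    d=np.abs(np.gradient(g[lo:hi,c0:c1].mean(1))); i=int(d[1:-1].argmax())+1; a,b,c=d[i-1:i+2]; return lo+i+.5*(a-c)/(a-2*b+c)
print("bed row",edge(105,130,150,165),edge(135,150,150,165))
for c in ((160,185),(190,230),(440,490),(495,520)): print(c,"front",edge(*c,163,178),"rear",edge(*c,214,228))
print("left end col", [150-0])
W=calib("wrist")
for xh in (115,117,119): print(xh,np.round(proj(W,brick(h,xh,36,0,0)),1).tolist())
```

```text
bed row 158.21698113207546 157.8423913043478
(160, 185) front 168.78375 rear 221.3414376321353
(190, 230) front 168.5234438156831 rear 221.29974968710889
(440, 490) front 169.66047297297297 rear 221.46798493408662
(495, 520) front 170.10365853658536 rear 221.50653594771242
left end col [150]
115 [[525.4, 219.8], [149.2, 217.6], [533.4, 166.9], [143.0, 164.1]]
117 [[524.9, 223.0], [149.6, 220.9], [532.9, 170.3], [143.4, 167.6]]
119 [[524.4, 226.2], [150.0, 224.1], [532.4, 173.7], [143.8, 171.0]]
```

The heel is at x ≈ 117 ± 1 mm, so the brick origin is at about 101 (window 96–105). It is square to within about 0.01 rad and its end is in contact with the side brick. The arm is clear, so I'm handing in.

```bash
python3 -c "
from h import *
print(job.sign_off()); where()"
```

```text
the job is handed in; nothing more can be done
None
the job is handed in; nothing more can be done
```

The job is handed in with no verdict shown: by my last measurement the back brick stands upright and square, about 2 mm from the bed, its end against the tall side brick, with the arm clear and nothing else touched.

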